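# Function check of a tube roller's latching stop button

## Robot

A 6-joint arm with a two-finger parallel gripper is mounted at the origin on a cart in front of the work surface, level with it; the furniture and walls round the work are solid. World frame = base frame: x ahead of the robot, y to its left, z up, the work surface at z = 0. Lengths are in m, angles in rad, forces in N, time in s.
With the tool pointing down it reaches from about 0.2 to 0.875 m from the base axis. Payload 3.4 kg.
Tool frame: the origin (TCP) lies on the centre line of the jaws, within the pads' length; the fingertips stand 25 mm ahead of it and the grasp point (between the pads) lies 6 mm ahead of it; x points along the fingers, y is the direction in which the jaws open and shut, and the axes are right-handed (so a half turn about x gives the same grasp; the last joint's range is limited). The gripper opens to 94 mm and grips with 3 to 60 N. Pads are 16 mm wide; open, the fingers measure 119 mm over their backs; the gripper's body (75 mm by 177 mm) begins 78 mm behind the grasp point.
Start: joints at [-1.294, 0.276, 1.505, -0, 1.361, -0.121], TCP at [0.223, -0.53, 0.23] pointing down, gripper open.
Joint ranges: [-2.89, 2.89], [-0.75, 2.08], [0.22, 2.7], [-1.18, 4.32], [0.11, 2.71], [-2.7, 2.7]. Speed limits (rad/s): [2.57, 2.57, 3.14, 3.14, 3.14, 3.14].

## Interface

Orientations are given as a rotation vector (axis times angle).
In Python, from cell import manip gives the robot as it stands. Calls block until the motion is done:
- manip.movep(position, orientation): joint-space move of the TCP to a pose.
- manip.move_linear(position, rot=None, max_speed=0.15, max_force=None): straight line of the TCP; rot=None keeps the orientation; max_speed is the mean speed in m/s. With max_force (N) it stops when the force on the tool has changed by that much, and returns True; else False.
- manip.goto_joints(angles): joint-space move.
- manip.set_gripper(opening, grip_force=None): finger opening in m; grip_force is the grip in N (None keeps the last); returns when the fingers have stopped.
- manip.hold(seconds).
- manip.ik(position, orientation): joint angles nearest the present ones, or None.
- manip.read_camera(name): name is "side" or "top"; returns a dict with "img" (384x512x3 uint8, blue, green, red), "K" (3x3 intrinsics, pixels), "view" (4x4, takes a point from world to camera coordinates). Camera axes: x right, y down, z forward; pixel columns grow to the right and rows downward; lengths in m; the calibration is good to about 2 mm. A picture is of the moment at which its call begins. There is no depth.
A pose or a line that the arm cannot do raises manip.IKError and nothing moves.
- manip.close_job(): hands the job in, once; it reports no verdict.
Readings, each from a call of its own:
- manip.current_time(): time.
- manip.current_joints(): joint angles.
- manip.current_joint_vel(): joint speeds.
- manip.current_joint_torque(): joint torques, N m.
- manip.current_tool_pos(): TCP position.
- manip.current_ee_rot(): TCP orientation.
- manip.current_contact_force(): force on the tool from outside, world axes, zero at the start.
- manip.current_wrist_torque(): the same for the moment, N m.
- manip.current_finger_gap(): finger opening in m.
Only numpy, scipy, OpenCV 4.12 (cv2) and the standard library are available. Lean on these libraries where they do the work, as an engineer would, in place of code of your own. Each camera call takes 0.05 s, during which the arm holds its last target.

## Task

Do the start-of-shift check of the tube roller's stop button with the fingertips only, gripping nothing: press the big mushroom-shaped stop button in until it latches, then push its raised bar round clockwise until the button springs back out. After that re-arm the machine by pressing the small round reset button fully in and letting it come back up; leave the speed dial, the tubes on the rollers and the things round the machine undisturbed.

Things in the scene. Friction and masses are not known exactly. Their poses are not given: they have to be found in the camera images.
- roller: tube roller, white housing 200 mm deep (x) by 292 wide (y), fixed; origin: centre of its underside, x away from its operator. Level panel in front, 70 mm above the bench; rollers with tubes behind (up to 88 mm). On the panel, 59 mm in front of the origin, three metal plates (top at 76 mm) sit 90 mm apart in a row along y: stop button, reset button and speed dial, in any order
- stop_bar_top (a point): centre of the top of the mushroom stop button's raised bar, on the button's upright axis, moving with it; 126 mm above the bench when out. Black round head 64 mm across, its nearly flat top 18 to 20 mm below this point; across it the bar, 52 mm long (this frame's x), 12 wide, 18 to 20 high, upright sides, white line on top. z is up
- stop_push (a joint): how far the mushroom head is pressed down, m: 0 = out, hard stop at 0.012. A spring resists (2 N at first, about 6 N at the end); once past 0.0085 a latch snaps in, which holds the head at about 0.008 when it is let go
- stop_turn (a joint): how far the mushroom head is turned clockwise seen from above, rad: 0 = rest, hard stop at 0.9. A spring turns it back to 0 when let go; turning the latched head takes up to about 0.15 N m. At about 0.5, by 0.6 at the latest, the latch lets go and the head springs up 8 mm (a finger pushing hard on the bar can hold it down by friction until drawn back)
- reset_button_top (a point): centre of the top of the reset button, a black round push button 26 mm across in a 42 mm grey ring whose top is 6 mm below it; at rest 94 mm above the bench; moves with the button; z up
- reset_button (a joint): how far the reset button is pressed, m: 0 = out, 0.006 = fully in (about 5 N); springs back
- dial_mark (a point): outer end of the white mark on the top of the speed dial, a ribbed black round dial 38 mm across with marks round it; this point lies 13 mm from the dial's axis, 98 mm above the bench. The dial turns easily and is not to be turned
- tube_1: sample tube (118 mm long, 17 mm across) lying across the panel's length on the rollers, loose; origin at its middle, underside. Not to be disturbed
- tube_2: second such tube on the rollers, loose. Not to be disturbed
- tube_3: third such tube on the rollers, loose. Not to be disturbed
- bench_timer: round wind-up timer, 62 mm across, 34 mm high, loose on the bench near the roller's right end; origin at the centre of its underside. Bystander
- vial_a: small vial, 22 mm across, 44 mm high, loose on the bench near the roller's left end. Bystander
- vial_b: second such vial, loose near the roller's left end. Bystander
- felt_marker: marker, 137 mm long, 16 mm high, loose on the bench in front of the roller. Bystander
- tweezers: steel forceps, 127 mm long, 8 mm high, loose on the bench near the roller's right end. Bystander

How it is judged:
By the outcome, as a careful person would: the job done as asked, in the order asked, and still so for the second after the job is handed in, with the robot touching nothing.
It also fails if it takes over 51 s, if anything falls off the work surface, if the arm or the gripper's body presses on something with over 40 N, if the wrist force passes 120 N, or if a joint passes its speed limit or range.

## Working session

There is one attempt and no reset: what is moved stays moved. The work goes in short steps, each a Python script; the robot and the scene stay as the last script left them, time stands still between calls to the robot, and variables do not carry over. Pictures are saved under pics/ and viewed, and the job is handed in when it is done.

```bash
ls; mkdir -p pics; python3 - <<'E'
from cell import manip
import cv2,numpy as np
for n in ("side","top"):
    c=manip.read_camera(n); cv2.imwrite(f"pics/{n}0.png",c["img"]); np.savez(f"{n}.npz",K=c["K"],view=c["view"])
    print(n,c["K"].round(1).tolist(),c["view"].round(3).tolist())
print(manip.current_time(),manip.current_ee_rot(),manip.current_finger_gap())
E
```

```text
pics
side [[367.7, 0.0, 252.7], [0.0, 367.7, 187.9], [0.0, 0.0, 1.0]] [[-1.0, -0.009, -0.0, 0.57], [-0.004, 0.432, -0.902, 0.067], [0.009, -0.902, -0.432, 0.928], [0.0, 0.0, 0.0, 1.0]]
top [[443.8, 0.0, 257.2], [0.0, 443.8, 198.7], [0.0, 0.0, 1.0]] [[0.022, -0.999, 0.029, -0.003], [-0.991, -0.026, -0.131, 0.55], [0.131, -0.026, -0.991, 0.902], [0.0, 0.0, 0.0, 1.0]]
0.1 [ 2.00341652  0.40541691 -2.00376891] 0.0939480748668023
```

View pics/side0.png

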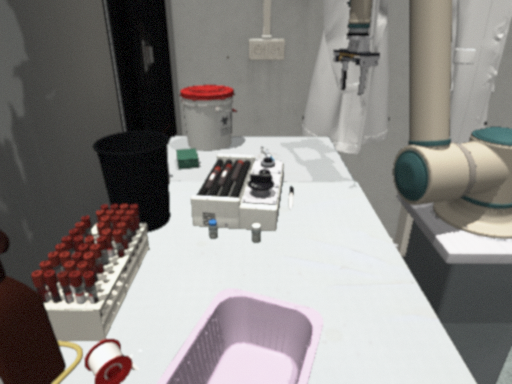

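View pics/top0.png

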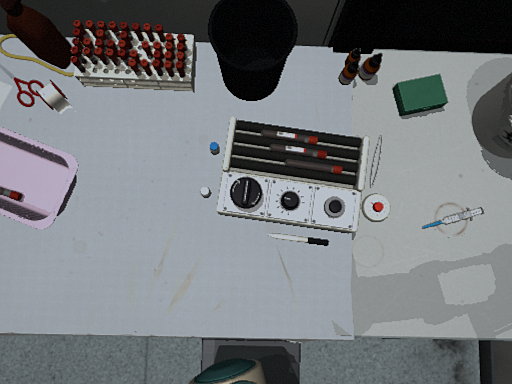

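The top view shows the roller with, from left (+y) to right, the stop button at about (246,193), the dial at (290,201) and the reset at (335,207). I'll enlarge both views.

```bash
python3 - <<'E'
import cv2
t=cv2.imread("pics/top0.png")[155:255,200:400]; cv2.imwrite("pics/topc.png",cv2.resize(t,None,fx=4,fy=4,interpolation=cv2.INTER_CUBIC))
t=cv2.imread("pics/top0.png")[168:218,220:280]; cv2.imwrite("pics/tops.png",cv2.resize(t,None,fx=10,fy=10,interpolation=cv2.INTER_CUBIC))
t=cv2.imread("pics/side0.png")[140:240,190:300]; cv2.imwrite("pics/sidec.png",cv2.resize(t,None,fx=6,fy=6,interpolation=cv2.INTER_CUBIC))
E
```

```text
(no output)
```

View pics/topc.png

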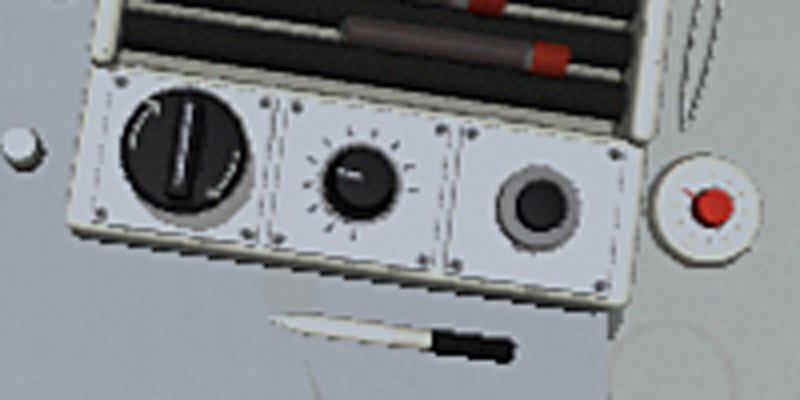

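View pics/tops.png

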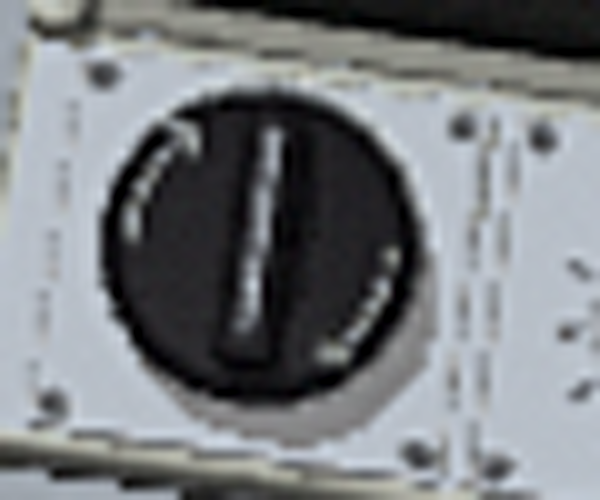

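View pics/sidec.png

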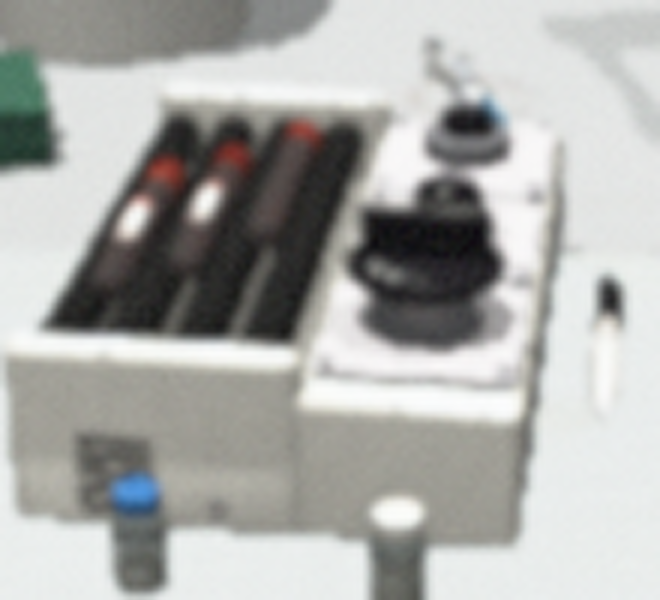

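```bash
cat > h.py <<'E'
import numpy as np
C={n:np.load(f"{n}.npz") for n in ("top","side")}
def up(n,u,v,z):
    K,V=C[n]["K"],C[n]["view"]; R,t=V[:3,:3],V[:3,3]
    o=-R.T@t; d=R.T@np.linalg.solve(K,[u,v,1]); return o+d*(z-o[2])/d[2]
def proj(n,p):
    K,V=C[n]["K"],C[n]["view"]; q=K@(V[:3,:3]@np.array(p)+V[:3,3]); return q[:2]/q[2]
E
python3 - <<'E'
from h import *
f=lambda x,y,s,x0,y0:(x0+(x+.5)/s-.5,y0+(y+.5)/s-.5)
T=lambda x,y,z:up("top",*f(x,y,10,220,168),z)[:2]
Q=lambda x,y,z:up("top",*f(x,y,4,200,155),z)[:2]
a,b=T(272,130,.126),T(242,335,.126); print("line",a,b,(a+b)/2,np.linalg.norm(a-b),np.degrees(np.arctan2(*(a-b)[::-1])))
print("head ctr",T(264,246,.104),T(264,246,.107))
s=[T(*p,.076) for p in((103,74),(462,127),(50,403),(418,453))];print("plate",np.mean(s,0),s)
r=Q(542,203,.094);print("reset",r, "ring",Q(538,208,.088))
s=[Q(*p,.076) for p in((472,132),(616,154),(456,265),(601,286))];print("rplate",np.mean(s,0))
s=[Q(*p,.076) for p in((297,107),(442,130),(278,239),(423,261))];print("dplate",np.mean(s,0)); print("dialtop",Q(361,181,.098))
S=lambda x,y,z:up("side",*f(x,y,6,190,140),z)[:2]
print("side bar top",S(428,210,.126),"mark",Q(338,170,.098))
print("tubes ends",Q(350,30,.088),Q(570,62,.088))
E
```

```text
line [0.57238337 0.03341295] [0.5325963  0.03812403] [0.55248984 0.03576849] 0.040065010215515846 -6.752805186689989
head ctr [0.55308475 0.03436796] [0.55264417 0.03436836]
plate [0.5535996 0.0353957] [array([0.59167673, 0.0680004 ]), array([ 0.58274398, -0.00529327]), array([0.52411055, 0.07661283]), array([0.51586715, 0.00226283])]
reset [ 0.53268877 -0.14356474] ring [ 0.53084803 -0.14277552]
rplate [ 0.53178311 -0.14434007]
dplate [ 0.54223454 -0.05457954]
dialtop [ 0.54084152 -0.05281828]
side bar top [0.55079148 0.04318297] mark [ 0.54602927 -0.04134943]
tubes ends [ 0.6189895  -0.04727535] [ 0.60566239 -0.15909273]
```

```bash
cat >> h.py <<'E'
from scipy.spatial.transform import Rotation as Ro
C0=np.array([.553,.0353]); YAW=np.radians(-6.85)
S=None
def rot(yaw,sgn):
    y=sgn*np.array([np.cos(yaw),np.sin(yaw),0]); x=np.array([0,0,-1.]); return Ro.from_matrix(np.c_[x,y,np.cross(x,y)]).as_rotvec()
E
python3 - <<'E'
from h import *
from cell import manip
print(Ro.from_rotvec(manip.current_ee_rot()).as_matrix().round(2))
for s in(1,-1):
  for th in (0,.75):
    q=manip.ik([*C0,.185],rot(YAW-th,s)); print(s,th,q)
E
```

```text
[[-0.    0.39 -0.92]
 [ 0.   -0.92 -0.39]
 [-1.   -0.   -0.  ]]
1 0 [-6.18249889e-02  2.74144517e-01  1.62415800e+00 -4.44089210e-16
  1.24329013e+00  5.77300648e-02]
1 0.75 [-6.18249889e-02  2.74144517e-01  1.62415800e+00 -4.44089210e-16
  1.24329013e+00  8.07730065e-01]
-1 0 None
-1 0.75 [-6.18249889e-02  2.74144517e-01  1.62415800e+00 -4.44089210e-16
  1.24329013e+00 -2.33386259e+00]
```

```bash
python3 - <<'E'
from h import *
from cell import manip
import cv2
T=manip.current_time
manip.set_gripper(0.0,grip_force=5); print("g",T(),manip.current_finger_gap())
manip.movep([*C0,.165],rot(YAW,1)); print("mv",T(),manip.current_contact_force().round(2) if hasattr(manip.current_contact_force(),'round') else manip.current_contact_force())
r=manip.move_linear([*C0,.1395],max_speed=.05,max_force=25)
print(r,T(),np.round(manip.current_tool_pos(),4),np.round(manip.current_contact_force(),2))
c=manip.read_camera("side");cv2.imwrite("pics/s1.png",c["img"])
manip.move_linear([*C0,.146],max_speed=.05); print(T(),np.round(manip.current_contact_force(),2))
manip.move_linear([*C0,.165],max_speed=.1)
print(T(),np.round(manip.current_contact_force(),2))
c=manip.read_camera("side");cv2.imwrite("pics/s2.png",c["img"])
c=manip.read_camera("top");cv2.imwrite("pics/t2.png",c["img"])
a=[cv2.imread(f"pics/{k}.png")[140:220,220:300] for k in("side0","s1","s2")]
cv2.imwrite("pics/cmp.png",cv2.resize(np.hstack(a),None,fx=3.3,fy=5,interpolation=cv2.INTER_CUBIC))
E
```

```text
g 1.5167 0.0004317081326062258
mv 3.8583 [-0.41 -0.74  0.37]
False 4.5167 [0.5535 0.0349 0.1397] [ 0.1  -1.64  5.38]
4.85 [ 0.02 -0.54 -0.34]
5.1917 [-0.64  0.38  0.2 ]
```

View pics/cmp.png

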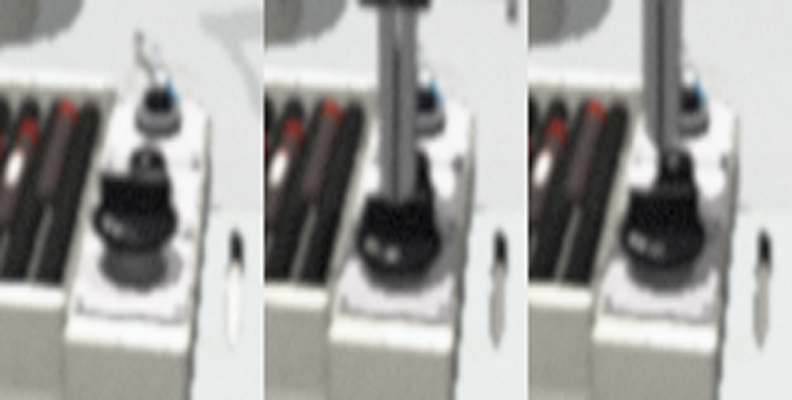

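The head has latched: it stays lower in the third frame, and there was no force at a tip height of 121 mm. Next I turn the bar.

```bash
cat >> h.py <<'E'
def P(th,off,z=.135,r=.018):
    a=YAW-th; d=np.array([np.cos(a),np.sin(a)]); n=np.array([np.sin(a),-np.cos(a)])
    return [*(C0-r*d+off*n),z]
E
python3 - <<'E'
from h import *
from cell import manip
import cv2
T=manip.current_time
def st(l): print(l,round(T(),2),np.round(manip.current_tool_pos(),4),np.round(manip.current_contact_force(),2),np.round(manip.current_wrist_torque(),2))
manip.move_linear(P(0,.024,.165),max_speed=.1)
manip.move_linear(P(0,.024),max_speed=.1); st("down")
manip.move_linear(P(0,.014),max_speed=.05); st("touch")
for th in (.2,.4,.55,.72):
    r=manip.move_linear(P(th,.014),rot(YAW-th,1),max_speed=.03,max_force=30); st((th,r))
c=manip.read_camera("top");cv2.imwrite("pics/t3.png",c["img"])
c2=manip.read_camera("side");cv2.imwrite("pics/s3.png",c2["img"])
cv2.imwrite("pics/c3.png",np.hstack([cv2.resize(c["img"][165:225,215:285],(466,400),interpolation=2),cv2.resize(c2["img"][140:220,230:294],(320,400),interpolation=2)]))
E
```

```text
down 6.19 [0.5324 0.0138 0.1348] [0.33 0.14 0.66] [-0.06 -0.08 -0.04]
touch 6.54 [0.5336 0.023  0.1356] [-0.76 -3.96  2.23] [-0.82  0.09  0.02]
(0.2, False) 6.89 [0.5316 0.0267 0.1355] [-1.45 -4.69  2.41] [-1.    0.24 -0.02]
(0.4, False) 7.24 [0.5303 0.0305 0.1355] [-1.65 -5.68  2.83] [-1.23  0.26  0.02]
(0.55, False) 7.54 [0.5299 0.0338 0.1356] [-3.   -7.91  3.31] [-1.32  0.41 -0.05]
(0.72, False) 7.86 [0.5298 0.0375 0.1355] [-2.74 -7.01  3.74] [-1.42  0.54 -0.08]
```

View pics/c3.png

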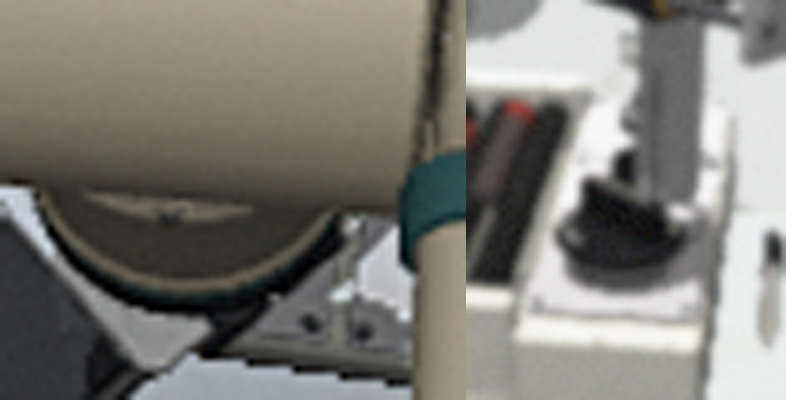

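```bash
python3 - <<'E'
from h import *
from cell import manip
import cv2
T=manip.current_time
def st(l): print(l,round(T(),2),np.round(manip.current_tool_pos(),4),np.round(manip.current_contact_force(),2))
th=.82; r=manip.move_linear(P(th,.014),rot(YAW-th,1),max_speed=.03,max_force=25); st((th,r))
c=manip.read_camera("side");a=[c["img"]]
for th in(.6,.4,.2,0):
    manip.move_linear(P(th,.016),rot(YAW-th,1),max_speed=.05); st(th)
    if th==.6: a.append(manip.read_camera("side")["img"])
manip.move_linear(P(0,.026),max_speed=.1)
manip.move_linear(P(0,.026,.18),max_speed=.15); st("up")
a.append(manip.read_camera("side")["img"])
cv2.imwrite("pics/c4.png",cv2.resize(np.hstack([i[140:220,230:294] for i in [cv2.imread("pics/side0.png")]+a]),(780,400),interpolation=2))
E
```

```text
(0.82, False) 8.21 [0.5298 0.0397 0.1353] [-3.08 -6.16  3.19]
0.6 8.62 [0.5279 0.0343 0.1353] [-2.61 -4.79  3.09]
0.4 9.03 [0.5288 0.0301 0.1352] [-2.68 -2.91  3.81]
0.2 9.38 [0.5307 0.0257 0.135 ] [-2.1  -3.95  2.76]
0 9.72 [0.5336 0.0216 0.135 ] [-2.16 -3.38  2.5 ]
up 10.43 [0.5321 0.0121 0.1799] [0.59 0.39 0.38]
```

View pics/c4.png

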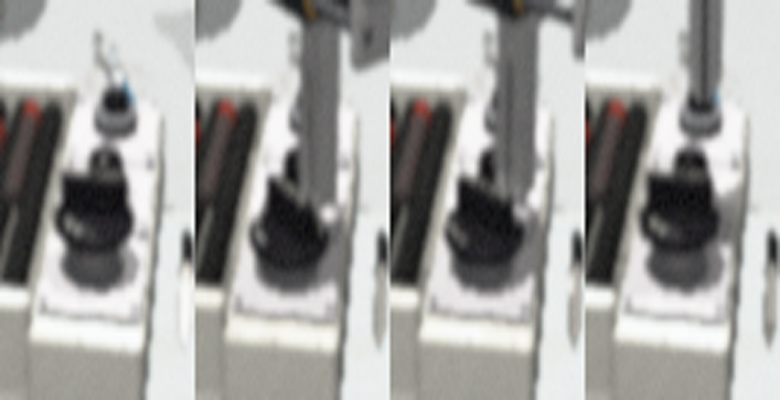

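The stop button is back out and turned back to rest, matching the first frame. Now the reset, with a single fingertip.

```bash
python3 - <<'E'
from h import *
from cell import manip
import cv2
T=manip.current_time
def st(l): print(l,round(T(),2),np.round(manip.current_tool_pos(),4),np.round(manip.current_contact_force(),2))
b=np.array([.532,-.1436]); p=b-.0205*np.array([np.cos(YAW),np.sin(YAW)])
manip.move_linear([*p,.18],rot(YAW,1),max_speed=.15)
manip.set_gripper(.03); print(manip.current_finger_gap())
manip.move_linear([*p,.124],max_speed=.1); st("above")
a=[manip.read_camera("side")["img"]]
r=manip.move_linear([*p,.1122],max_speed=.02,max_force=18); st(("press",r))
manip.hold(.2); st("hold")
a.append(manip.read_camera("side")["img"])
manip.move_linear([*p,.124],max_speed=.05); st("rel")
manip.move_linear([*p,.20],max_speed=.15)
a.append(manip.read_camera("side")["img"])
cv2.imwrite("pics/c5.png",cv2.resize(np.hstack([i[120:200,235:299] for i in a]),(780,400),interpolation=2))
E
```

```text
0.02994259819214889
above 13.01 [ 0.512  -0.1413  0.1243] [-0.37  0.09  0.01]
('press', True) 13.53 [ 0.5124 -0.1415  0.1171] [-2.51  1.14  5.95]
hold 13.73 [ 0.5124 -0.1415  0.1171] [-1.88  0.28  6.94]
rel 14.08 [ 0.5114 -0.141   0.124 ] [-0.26  0.62 -0.6 ]
```

View pics/c5.png

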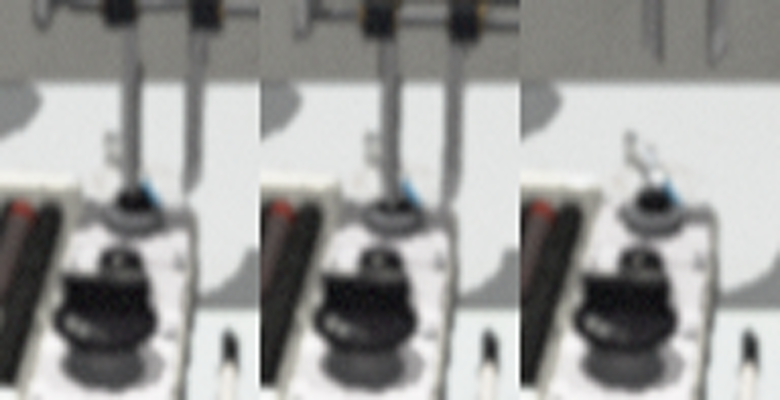

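The press stopped at a TCP height of 117.1 mm, higher than expected. I'll step down again while logging force against height, to see whether the button really reached its stop.

```bash
python3 - <<'E'
from h import *
from cell import manip
import cv2
T=manip.current_time
b=np.array([.532,-.1436]); p=b-.0205*np.array([np.cos(YAW),np.sin(YAW)])
manip.move_linear([*p,.126],max_speed=.15); manip.hold(.15)
print(np.round(manip.current_contact_force(),2))
a=[manip.read_camera("side")["img"]]
for z in np.arange(.123,.1109,-.001):
    manip.move_linear([*p,z],max_speed=.02); manip.hold(.05)
    f=np.array(manip.current_contact_force()); print(round(z,4),np.round(manip.current_tool_pos(),4),f.round(2),np.round(manip.current_wrist_torque(),2),round(T(),2))
    if f[2]>14: break
a.append(manip.read_camera("side")["img"]); cv2.imwrite("pics/s6.png",a[1])
t=manip.read_camera("top")["img"]; cv2.imwrite("pics/t6.png",t)
cv2.imwrite("pics/c6.png",cv2.resize(np.hstack([i[140:200,240:290] for i in a]),(800,480),interpolation=2))
E
```

```text
[-0.62  0.16  0.54]
0.123 [ 0.5119 -0.1413  0.1232] [0.84 0.38 2.38] [-0.02 -0.1   0.03] 15.98
0.122 [ 0.5119 -0.1413  0.1222] [ 0.18 -0.18  2.18] [-0.04 -0.18 -0.05] 16.28
0.121 [ 0.5119 -0.1413  0.1211] [0.7  0.14 2.71] [-0.09 -0.25 -0.  ] 16.58
0.12 [ 0.5119 -0.1413  0.1201] [ 0.81 -0.11  3.25] [-0.09 -0.27 -0.05] 16.88
0.119 [ 0.5119 -0.1413  0.1191] [1.84 0.2  3.69] [-0.11 -0.31 -0.06] 17.18
0.118 [ 0.5119 -0.1413  0.1181] [ 1.01 -1.12  5.21] [-0.1 -0.4  0. ] 17.48
0.117 [ 0.5119 -0.1412  0.1172] [ 1.12 -0.39  5.94] [-0.09 -0.39 -0.04] 17.78
0.116 [ 0.5119 -0.1413  0.117 ] [-0.59  0.27 10.01] [-0.06 -0.18 -0.02] 18.08
0.115 [ 0.512  -0.1413  0.1169] [-2.54  0.16 14.99] [0.04 0.03 0.05] 18.38
```

View pics/c6.png

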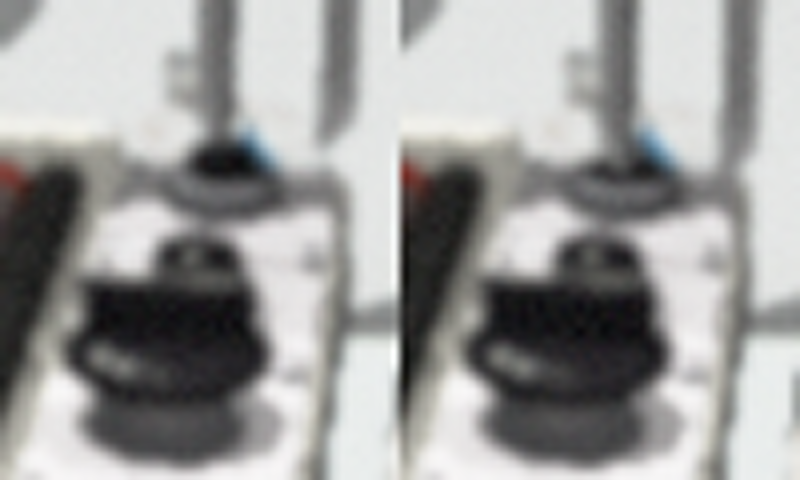

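View pics/t6.png

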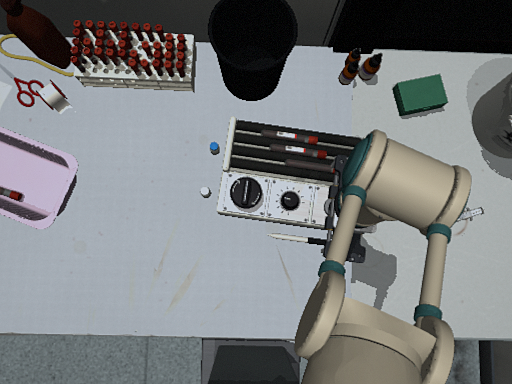

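Contact starts at a TCP height of about 123 mm, force climbs from 2 to 6 N over 6 mm, then there is a hard stop. In the picture the button is flush with its ring. It is fully in, so I'll release, retreat and check.

```bash
python3 - <<'E'
from h import *
from cell import manip
import cv2
b=np.array([.532,-.1436]); p=b-.0205*np.array([np.cos(YAW),np.sin(YAW)])
manip.move_linear([*p,.13],max_speed=.05); manip.move_linear([*p,.24],max_speed=.2)
manip.goto_joints([-1.294,.276,1.505,0,1.361,-.121]); 
print(manip.current_time(),np.round(manip.current_contact_force(),2))
s=manip.read_camera("side")["img"];t=manip.read_camera("top")["img"]; cv2.imwrite("pics/s7.png",s);cv2.imwrite("pics/t7.png",t)
t0=cv2.imread("pics/top0.png");s0=cv2.imread("pics/side0.png")
f=lambda i:cv2.resize(i[105:255,195:405],(400,286),interpolation=2)
g=lambda i:cv2.resize(i[140:245,185:300],(313,286),interpolation=2)
cv2.imwrite("pics/c7.png",np.vstack([np.hstack([f(t0),g(s0)]),np.hstack([f(t),g(s)])]))
d=cv2.absdiff(t0,t).max(2)[105:255,195:405]; print(d.max(),(d>40).sum(),np.argwhere(d>40)[:20].tolist())
d=cv2.absdiff(s0,s).max(2)[140:245,185:300]; print(d.max(),(d>40).sum())
E
```

```text
21.4 [ 0.42 -0.07  0.87]
24 0 []
16 0
```

View pics/c7.png

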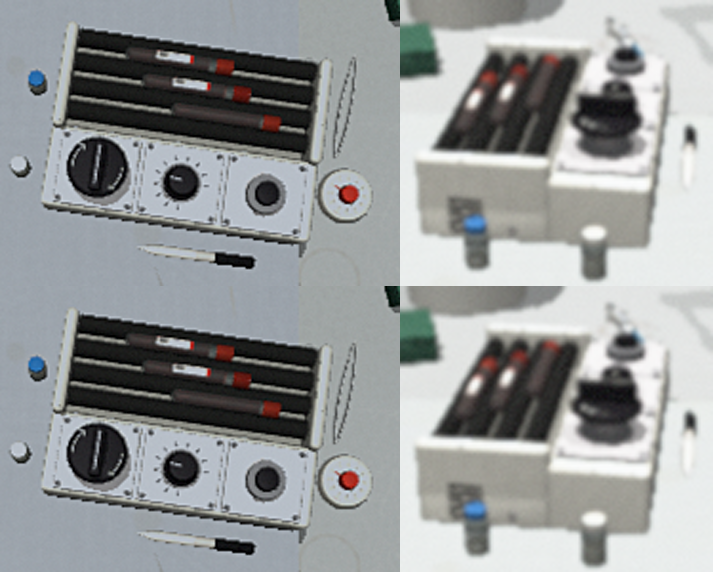

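```bash
python3 - <<'E'
from cell import manip
manip.close_job(); print(manip.current_time())
E
```

```text
the job is handed in; nothing more can be done
the job is handed in; nothing more can be done
```

The stop-button check and reset are done in the order asked, and I handed the job in at about 21.5 s of the 51 s allowed.

- **Stop button:** I pressed it in with the closed fingertips until it latched. The side picture showed the head staying down, and there was no force left on the fingers once they were 5 mm above full press height. I then pushed the bar clockwise to a commanded 0.82 rad (a little less in fact, as the arm lagged), and after drawing back the head was out and at rest again.
- **Reset button:** I pressed it with one fingertip, twice. The first press stopped on its force limit about 5 mm higher than I had commanded, so I repeated it in 1 mm steps. Force rose from about 2 to 6 N over 6 mm and then met a hard stop, with the button flush in its ring. The first press had stopped at the same height, so it was probably fully in as well. The fingertips seem to stand about 29 mm ahead of the TCP when part open, not the 25 mm stated.
- **Final check:** With the arm back at its start pose and touching nothing, the pictures before and after match in both views. The stop head is out, the reset is up, and the dial, tubes, vials, timer, marker and tweezers have not moved.

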